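Run the detector into the laser guard and latch its gate

ROBOT

A 6-joint arm with a two-finger parallel gripper is mounted at the origin on the work surface. World frame = base frame: x ahead of the robot, y to its left, z up, the work surface at z = 0. Lengths are in m, angles in rad, forces in N, time in s.
With the tool pointing down it reaches from about 0.35 to 0.85 m from the base axis. Payload 8.1 kg.
Tool frame: the origin (TCP) lies midway between the tips of the shut fingers; the grasp point (between the pads) lies 19 mm behind it; z points along the fingers, y is the direction in which the jaws open and shut (so a half turn about z gives the same grasp; the last joint's range is limited). The gripper opens to 93 mm and grips with 3 to 60 N. Pads are 15 mm wide; open, the fingers measure 128 mm over their backs; the gripper's body (75 mm by 188 mm) begins 65 mm behind the grasp point.
Start: joints at [1.223, 0.13, 1.488, -0, 1.523, -0.085], TCP at [0.156, 0.579, 0.195] pointing down, gripper open.
Joint ranges: [-2.96, 2.96], [-0.89, 2.26], [0.02, 2.5], [-1.34, 4.48], [0, 2.73], [-2.66, 2.66]. Speed limits (rad/s): [2.39, 2.39, 2.79, 3.14, 3.14, 3.14].

INTERFACE

Orientations are given as [roll, pitch, yaw] about the fixed x, y, z axes, in that order (R = Rz(yaw) Ry(pitch) Rx(roll)).
In Python, from station import bot, eyes gives the robot as it stands.
- The arm moves only by the tool send_rows, never from a script. Its argument "plan" is a list of rows, each an object with "translation": the shift along the world's x, y, z in cm, a list of three; "spin": the turn about the world's z in degrees. A call has 1 to 12 rows; each row shifts and turns the commanded pose from where the row before left it; what a row does not reach is not made up. A row lasts 1/8 s, in which the tool goes at most 62.5 mm and 10.7 degrees, less where a joint would pass 70% of its speed; a pose out of reach is approached as far as the arm can. A call with a gripper value outside its range is refused whole. "fingers" is the finger opening in cm, from 0 to 9.3, set as the call begins (left out, the last holds). The fingers move at their own pace and stop on an object; the grip force is fixed at half the most. Time passes only in rows, so rows that do not move let the fingers close. It gives the time, the measured TCP pose, the force and the opening at its end, in the units of the state.
- bot.observe(): the state, without advancing time (a new reading comes with each control period).
- eyes.grab_frame(name): name is "scene" or "side" or "wrist"; returns a dict with "image" (384x512x3 uint8, blue, green, red), "fov_y" (degrees; the focal length in pixels is half the picture's height over the tangent of half this angle, whatever the lens; pixels are square), "cx", "cy" (the principal point, pixels), "rvec" (rotation vector, rad) and "tvec" (3), from world to camera coordinates, as OpenCV has them. Camera axes: x right, y down, z forward; pixel columns grow to the right and rows downward; lengths in m; the calibration is good to about 2 mm. A picture is of the moment at which its call begins. There is no depth.
- bot.close_job(): hands the job in, once; it reports no verdict.
The state is a dict: "time_s": time; "qpos": joint angles; "qd": joint speeds; "tau": joint torques, N m; "tcp_pos": TCP position; "orientation": TCP orientation; "ft_force": force on the tool from outside, world axes, zero at the start; "torque": the same for the moment, N m; "opening": opening from 0.0 (shut) to 1.0 (fully open).
Only numpy, scipy, OpenCV 4.12 (cv2) and the standard library are available. Lean on these libraries where they do the work, as an engineer would, in place of code of your own. Each camera call takes 0.05 s, during which the arm holds its last target.

TASK

Bring the detector on its rail carriage into the laser guard for a measurement: lift the latch bar out of its catch, swing the guard's gate wide open, and slide the carriage along its rail through the gateway, all the way in against the inner stop. Then swing the gate fully shut so that the latch bar drops back into its catch, let go, and leave the other things on the table where they are.

Things in the scene. Friction and masses are not known exactly. Their poses are not given: they have to be found in the camera images.
- guard: Fixed, open-topped laser guard: corridor 175 mm wide, walls 115 mm high. Origin on the table, mid-gateway, between two 25 mm posts (150 mm apart, 117 mm high, outer faces at y = 0). +y points in along the rail, +x across to the hinge post. Rail 44 mm wide, 18 mm high, y = -300 to 190 mm, passes under the gate. Inside, a laser head 108 mm high begins at y = 240 mm.
- gate (a joint): Gate angle, rad: 0 shut, grows to 1.75 as the free edge swings outwards (guard -y side; anticlockwise from above). 1.57 is square to the gateway. Turns lightly, stays where left. Starts shut and latched. Leaf 150 mm wide from the hinge line, 4 mm thick, 26 to 115 mm above the table.
- gate_hinge (a point): Point on the gate's vertical hinge line at table height: x = 78, y = -4 mm in the guard's frame. Its frame turns with the leaf: -x along the leaf to its free edge, -y out of its outer face. The leaf's outer face is 2 mm out from the hinge line.
- latch (a joint): Latch bar angle, rad: 0 level (in the catch when the gate is shut), grows to 0.6 as its free end is lifted; 0.11 clears the catch. It falls back to level by its own weight (about 160 g). If the gate is pushed shut with the bar level, the bar rides up the catch's ramp and drops in by itself; this takes a few newtons at the leaf.
- thumb_pin (a point): Grip point of the latch bar's thumb pin: steel, 14 mm diameter, 50 mm long, sticking out level from the bar; this point is 30 mm out from the bar's face. Frame turns with the bar: y along the pin, -y outwards, -x to the bar's free end. Level: 110 mm from the hinge line along the leaf, 44 mm out from the hinge line, 81 mm above the table; 80 mm from the bar's pivot.
- bar_pivot (a point): Pivot of the latch bar on the leaf's outer face, 30 mm from the hinge line along the leaf, 11 mm out from the hinge line, 81 mm above the table; turns with the bar. The bar is steel, 165 mm long, 16 mm high, 6 mm thick, on the leaf's outer face with a 6 mm gap (bolt heads stick out 5 mm); its end projects 30 mm past the leaf's free edge.
- catch (a point): Middle of the notch of the catch, on the outer face of the post opposite the hinge (x = -90, y = -15, z = 73 mm in the guard's frame; frame as the guard's). 20 mm wide. Its outer lip rises 14 mm above the seated bar's underside; from the lip a ramp slopes down and outwards to 38 mm out from this point.
- carriage (a joint): Carriage position along the rail, m: 0 at the outer stop, grows inwards (guard +y) to 0.390 against the inner stop. Slides with light friction (about 2 N) and stays where left; cannot lift off the rail. Starts between 0 and 0.06, outside the gate.
- detector (a point): Centre of the detector head on the carriage: black upright disc, 60 mm diameter, 22 mm thick, flat faces looking along the rail (its y axis, as the guard's), 75 mm above the table, top at 105 mm. On the guard's x = 0, y = -0.250 m + carriage position. It stands on a saddle 56 mm across the rail, 50 mm along it, top 38 mm above the table.
- driver: Bystander: screwdriver, 160 mm, lying beside the rail. Origin on the table under the shaft's line, near its middle; its x axis points along it to the tip.
- lens_tube: Bystander: short black tube, 31 mm diameter, 30 mm high, standing near the catch post. Origin under its centre.
- post_holder: Bystander: dark post holder on a slotted foot 30 x 60 mm, 50 mm high, beyond the rail. Origin under its foot.
- spectacles: Bystander: wire spectacles with open temples, 130 mm wide, 40 mm high, 135 mm deep, past the rail's outer end. Origin between the lenses, on the table.
- cleaner: Bystander: small white bottle, 44 mm diameter, 95 mm high, outside the guard's wall on the hinge side. Origin under its centre.
- lens_cap: Bystander: black lens cap, 38 mm diameter, 11 mm high, outside the guard's wall on the hinge side. Origin under its centre.

How it is judged:
On the way, in this order (a step that is already met when the one before it is completed fails the run):
1. the latch bar is lifted clear of its catch (value of joint latch above 0.1 rad), for 0.05 s.
2. the gate is swung wide open (value of joint gate above 1.25 rad), for 0.2 s.
3. the carriage is in against the inner stop (value of joint carriage above 0.384 m), for 0.2 s.
At the end, for the whole second after the job is handed in: The gate is shut (within 0.035 rad), the latch bar is down in its catch (within 0.04 rad of level) and the carriage stands within 6 mm of the inner stop (value of joint gate below 0.035 rad and value of joint latch below 0.04 rad and value of joint carriage above 0.384 m); the robot touches nothing.
It fails at once if one of the loose things beside the guard (screwdriver, lens tube, post holder, spectacles, bottle, lens cap) is moved by more than 30 mm (distance of any of driver, lens_tube, post_holder, spectacles, cleaner, lens_cap from where it was at the start of the episode above 0.03 m).
It also fails if it takes over 72 s, if anything falls off the work surface, if the arm or the gripper's body presses on something with over 40 N, if the wrist force passes 120 N, or if a joint passes its speed limit or range.

## Working session

There is one attempt and no reset: what is moved stays moved. The work goes in short steps, Python scripts to look and compute and a tool call to move; the robot and the scene stay as the last step left them, time stands still between calls to the robot, and variables do not carry over. Pictures are saved under pics/ and viewed, and the job is handed in when it is done.

Besides the shell and the picture viewer there is one more tool, called after ">>>" as name([rows], argument=value, ...), one row to a line, values as JSON. send_rows: Moves the arm, as the interface text tells. Its arguments: {"type":"object","properties":{"plan":{"type":"array","items":{"type":"object","properties":{"translation":{"type":"array","items":{"type":"number"}},"spin":{"type":"number"}}}},"fingers":{"type":"number"}},"required":["plan"]}

```bash
ls; mkdir -p pics
cat > h.py <<'E'
from station import bot, eyes
import numpy as np, cv2
def grab(name,fn):
    f=eyes.grab_frame(name); cv2.imwrite('pics/'+fn,f['image']); 
    np.savez('pics/'+fn+'.npz',**{k:np.array(f[k]) for k in ('fov_y','cx','cy','rvec','tvec','image')})
    return f
E
python3 - <<'E'
from h import *
print(bot.observe())
for n in ('scene','side','wrist'):
    f=grab(n,n+'0.png'); print(n,f['fov_y'],f['cx'],f['cy'],f['rvec'],f['tvec'])
E
```

```text
pics
{'time_s': 0.0, 'qpos': array([ 1.22262279e+00,  1.31158980e-01,  1.48925121e+00, -1.39570550e-05,
        1.52300019e+00, -8.53902050e-02]), 'qd': array([-0.00060279, -0.00085559,  0.00144852, -0.00025094, -0.00186918,
       -0.0005935 ]), 'tau': array([-2.33260354e-03, -5.59837425e+01, -4.91757274e+01,  7.67346891e-02,
        3.54565296e-02, -1.50091469e-04]), 'tcp_pos': array([0.15563355, 0.57884013, 0.19420421]), 'orientation': array([-3.13978036e+00, -1.41138274e-04,  2.87880987e+00]), 'ft_force': array([-0.03910193,  0.45831277,  0.26497088]), 'torque': array([-0.04405828, -0.02522947, -0.00700126]), 'opening': 0.9981047989991405}
scene 50.56068184443189 256.9994750684721 193.69039627581364 [ 0.84391533  2.56171258 -1.03178405] [ 0.48072121 -0.16055268  1.1707118 ]
side 46.64751002855114 257.11151785701475 191.61851456517974 [ 2.32688259 -0.11701095  0.06994119] [-0.52836668  0.04563716  1.03324308]
wrist 63.57746258908701 255.85826208829528 193.24775510142584 [-2.3349246  -1.79102013 -0.21265041] [-0.59850125 -0.02816982  0.38982249]
```

View pics/scene0.png

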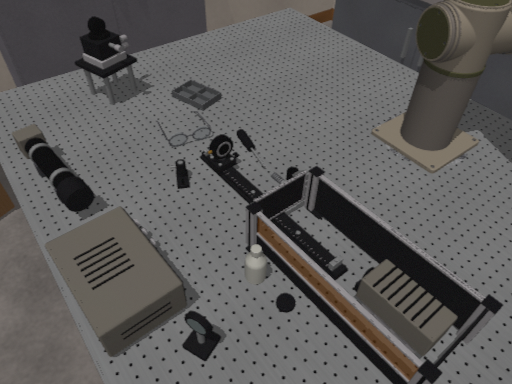

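View pics/side0.png

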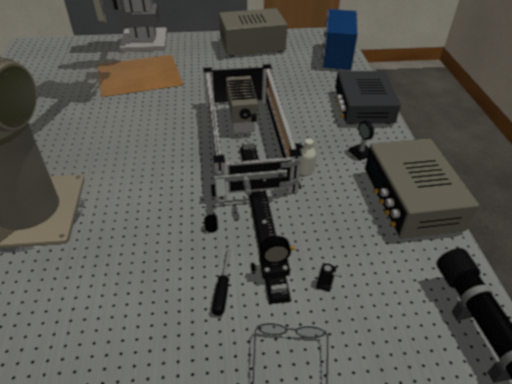

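View pics/wrist0.png

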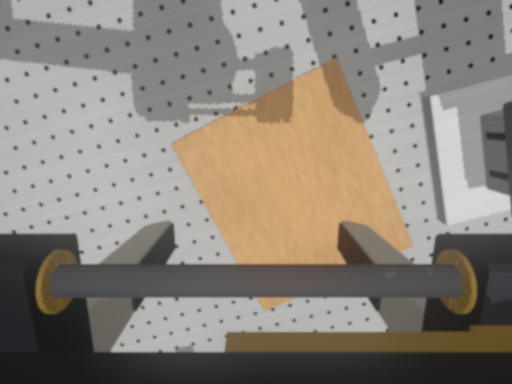

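Run:
```python
from h import *
for n in('scene','side'):
    d=np.load(f'pics/{n}0.png.npz'); R=cv2.Rodrigues(d['rvec'])[0]; print(n,-R.T@d['tvec'],R[2])
a=cv2.imread('pics/side0.png')[130:305,190:340]; cv2.imwrite('pics/c1.png',cv2.resize(a,None,fx=3.4,fy=3.4,interpolation=cv2.INTER_CUBIC))
a=cv2.imread('pics/scene0.png')[125:285,190:350]; cv2.imwrite('pics/c2.png',cv2.resize(a,None,fx=3.7,fy=3.7,interpolation=cv2.INTER_CUBIC))
```

```text
scene [0.95338624 0.44916813 0.7188455 ] [-0.42825122 -0.55036739 -0.71672633]
side [ 0.43831521 -0.76993159  0.75095305] [ 0.08697793  0.72099885 -0.68745581]
```

View pics/c1.png

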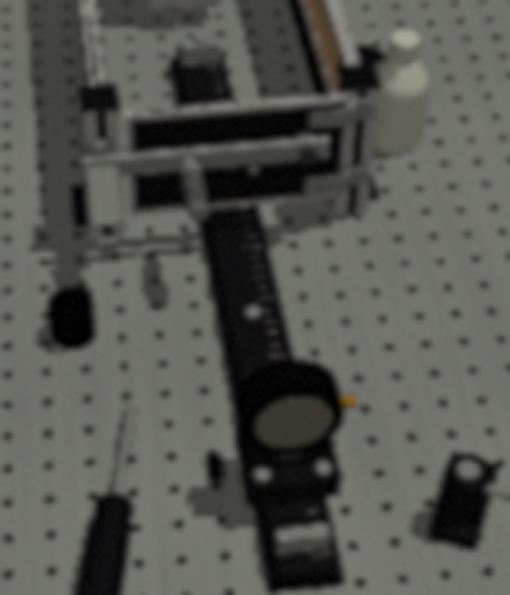

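View pics/c2.png

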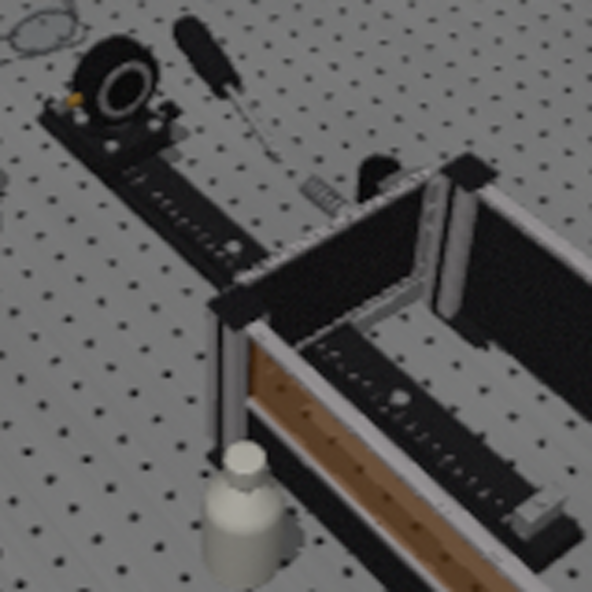

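```bash
cat >> h.py <<'E'
from scipy.optimize import least_squares
def proj(P,d):
    R=cv2.Rodrigues(d['rvec'])[0]; f=192/np.tan(np.radians(float(d['fov_y']))/2)
    c=R@np.asarray(P,float)+d['tvec']; return np.array([f*c[0]/c[2]+d['cx'],f*c[1]/c[2]+d['cy']])
def ld(n): return dict(np.load(f'pics/{n}.png.npz'))
def g2w(p,g):
    c,s=np.cos(g[2]),np.sin(g[2]); return np.array([g[0]+c*p[0]-s*p[1],g[1]+s*p[0]+c*p[1],p[2]])
E
cat > fit.py <<'E'
from h import *
D={'s':ld('side0'),'c':ld('scene0')}
S=lambda u,v:(190+u/3.4,130+v/3.4); C=lambda u,v:(190+u/3.7,125+v/3.7)
obs=[('s',(-.022,-.3,.018),S(272,585)),('s',(.022,-.3,.018),S(341,580)),
('c',(-.0875,.0125,.117),C(470,172)),('c',(.0875,.0125,.117),C(240,303)),
('s',(-.0875,.0125,.117),S(100,97)),('s',(.0875,.0125,.117),S(360,68)),
('c',(.022,.19,.018),C(540,565)),('c',(-.022,.19,.018),C(580,535)),('c',(.022,-.3,.018),C(40,115))]
def r(g): return np.concatenate([proj(g2w(p,g),D[k])-uv for k,p,uv in obs])
s=least_squares(r,[.4,.35,0],loss='soft_l1'); print(s.x); print(r(s.x).reshape(-1,2).round(1))
# carriage: disc centre: side crop; 
g=s.x
for k,uv in(('s',S(290,410)),('c',C(120,82))):
    q=least_squares(lambda y:proj(g2w((0,y[0],.075),g),D[k])-uv,[-.22]); print(k,q.x+.25,q.fun)
for n in('s','c'):
    im=D[n]['image'].copy()
    im=cv2.resize(im,None,fx=1.5,fy=1.5)
    hinge=(.078,-.004)
    pin=(.078-.110,-.004-.044,.081)
    pts=[pin,(pin[0],-.004-.064,.081),(-.087,-.015,.081),(.075,0,.117),(-.075,0,.117),(-.075,0,0),(.075,0,0),(-.022,-.3,.018),(.022,-.3,.018),(.022,.19,.018)]
    for p in pts:
        u=proj(g2w(p,g),D[n])*1.5; cv2.circle(im,tuple(int(round(x)) for x in u),2,(0,0,255),-1)
    cv2.imwrite(f'pics/ov_{n}.png',im)
print('pin',g2w(pin,g))
E
python3 fit.py
```

```text
[ 5.33858882e-01 -2.66392226e-04  2.95706727e-02]
[[-1.6 -2.5]
 [ 0.8 -3.6]
 [ 0.1 -0.2]
 [-0.4  0.6]
 [ 0.1  0.1]
 [ 0.2  2.9]
 [-1.8 -0.1]
 [ 2.3 -3.3]
 [-0.4 -3.6]]
s [0.0205152] [-0.30463784  0.06445966]
c [0.02528155] [ 0.23392156 -0.26708263]
pin [ 0.50329206 -0.04919153  0.081     ]
```

Run:
```python
import cv2
a=cv2.imread('pics/ov_s.png')[200:465,280:520];b=cv2.imread('pics/ov_c.png')[180:445,280:520]
cv2.imwrite('pics/ov.png',cv2.resize(cv2.hconcat([a,b]),None,fx=1.66,fy=1.66))
```

```text
(no output)
```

View pics/ov.png

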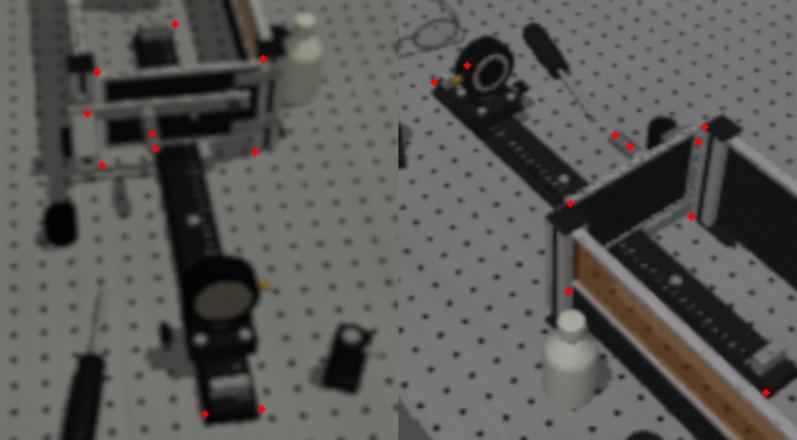

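```bash
sed -i "s/-.3,.018),S/-.3,0),S/g; s/(.022,.19,.018),C(540,565)/(.022,.19,0),C(540,571)/; s/(.022,-.3,.018),C/(.022,-.3,0),C/" fit.py; python3 fit.py;  python3 - <<'E'
import cv2
a=cv2.imread('pics/ov_s.png')[200:465,280:520];b=cv2.imread('pics/ov_c.png')[180:445,280:520]
cv2.imwrite('pics/ov.png',cv2.resize(cv2.hconcat([a,b]),None,fx=1.66,fy=1.66))
E
```

```text
[0.53392177 0.0017381  0.03570413]
[[-1.   1.7]
 [ 1.   0.6]
 [ 0.6  0.2]
 [ 0.4  1.3]
 [ 0.1 -0.3]
 [ 0.   2.2]
 [-2.1  3.6]
 [ 3.3 -2.9]
 [ 0.   2.3]]
s [0.01873053] [ 0.46021478 -0.10180091]
c [0.02398877] [-0.09820318  0.11343372]
pin [ 0.5036556 -0.0473736  0.081    ]
```

View pics/ov.png

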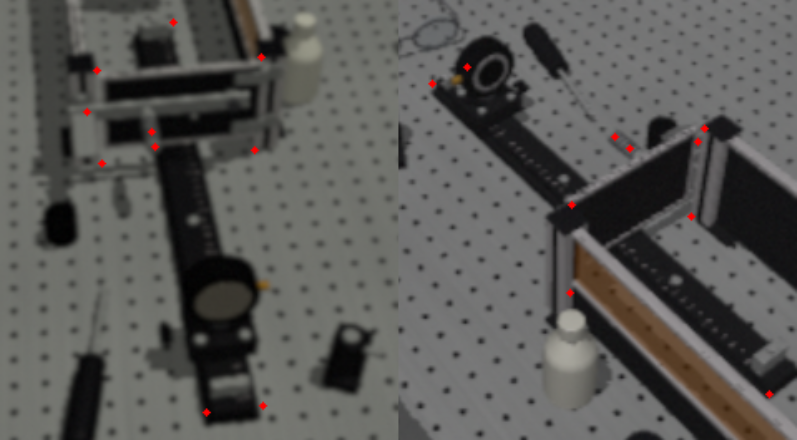

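>>> send_rows([
  {"translation": [2.9, -5.2, 0], "spin": -6},
  {"translation": [2.9, -5.2, 0], "spin": -6},
  {"translation": [2.9, -5.2, 0], "spin": -6},
  {"translation": [2.9, -5.2, 0], "spin": -6},
  {"translation": [2.9, -5.2, 0], "spin": -6},
  {"translation": [2.9, -5.2, 0], "spin": -6},
  {"translation": [2.9, -5.2, 0], "spin": -6},
  {"translation": [2.9, -5.2, 0], "spin": -6},
  {"translation": [2.9, -5.2, 0], "spin": -6},
  {"translation": [2.9, -5.2, 0], "spin": -6},
  {"translation": [2.9, -5.2, 0], "spin": -6},
  {"translation": [2.9, -5.2, 0], "spin": -6},
], fingers=3.6)

```text
time_s: 1.65
tcp_pos: [0.5044, -0.0465, 0.1951]
orientation: [3.141, -0.0, 1.618]
ft_force: [0.6, 0.2, 0.4]
opening: 0.389
```

Run:
```python
from h import *
f=grab('wrist','w1.png');grab('scene','s1.png');grab('side','d1.png')
s=bot.observe(); print(s['time_s'],s['tcp_pos'],s['orientation'],s['qpos'],s['opening'])
```

```text
1.8 [ 0.50403631 -0.04699225  0.19437914] [-3.13995599e+00 -1.62485385e-04  1.61769935e+00] [-1.94092427e-01 -1.23159531e-01  1.74393247e+00 -2.33103532e-04
  1.52244786e+00 -2.40984131e-01] 0.3888955705092578
```

View pics/w1.png

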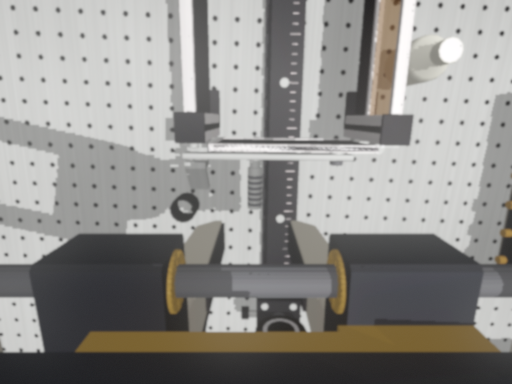

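View pics/d1.png

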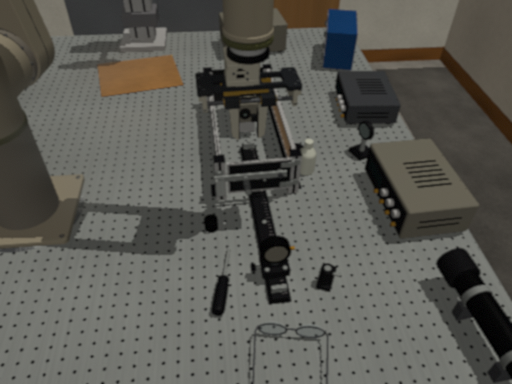

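Run:
```python
from h import *
d=ld('w1'); a=d['image'][90:230,150:430]; cv2.imwrite('pics/c3.png',cv2.resize(a,None,fx=2.8,fy=2.8,interpolation=cv2.INTER_CUBIC))
g=[.53392,.00174,.0357]
R=cv2.Rodrigues(d['rvec'])[0]; print(-R.T@d['tvec'],R[2])
for p in [(-.032,-.064,.081),(-.032,-.018,.081),(-.0875,.0125,.117),(.0875,.0125,.117),(-.022,-.1,.018),(.022,-.1,.018),(-.022,.19,.018)]:
    print(p,proj(g2w(p,g),d).round(1))
```

```text
[0.50125595 0.01827926 0.38484256] [ 0.01121506 -0.23755064 -0.97131041]
(-0.032, -0.064, 0.081) [255.  200.2]
(-0.032, -0.018, 0.081) [255.5 154.9]
(-0.0875, 0.0125, 0.117) [190.1 122.9]
(0.0875, 0.0125, 0.117) [397.3 125.5]
(-0.022, -0.1, 0.018) [262.9 215.2]
(0.022, -0.1, 0.018) [298.3 215.6]
(-0.022, 0.19, 0.018) [267.9 -56.7]
```

View pics/c3.png

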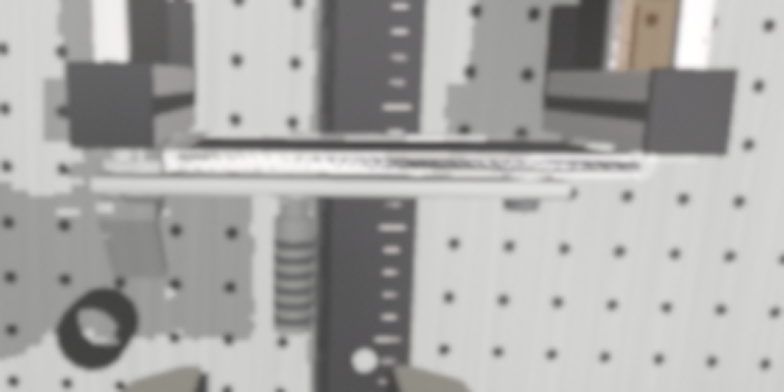

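```bash
cat > fit2.py <<'E'
from h import *
D={'s':ld('side0'),'c':ld('scene0'),'w':ld('w1')}
S=lambda u,v:(190+u/3.4,130+v/3.4); C=lambda u,v:(190+u/3.7,125+v/3.7)
W=lambda u,v:(150+u/2.8,90+v/2.8)
obs=[('s',(-.022,-.3,.0),S(272,585)),('s',(.022,-.3,.0),S(341,580)),
('c',(-.0875,.0125,.117),C(470,172)),('c',(.0875,.0125,.117),C(240,303)),
('s',(-.0875,.0125,.117),S(100,97)),('s',(.0875,.0125,.117),S(360,68)),
('c',(.022,-.3,.0),C(40,115)),
('w',(-.0875,.0125,.117),(189.3,127.3)),('w',(.0875,.0125,.117),(397.3,129.8)),('w',(-.032,-.0675,.081),W(294,328)),('w',(-.022,-.12,.018),(262,233)),('w',(-.022,.2,.018),(None))][:10]
def r(g): return np.concatenate([proj(g2w(p,g),D[k])-uv for k,p,uv in obs])
s=least_squares(r,[.5,.0,0],loss='soft_l1'); print(s.x); print(r(s.x).reshape(-1,2).round(1))
g=s.x
print('pin',g2w((-.032,-.048,.081),g),'hinge',g2w((.078,-.004,0),g))
for k,uv in (('side0',(326,276)),('scene0',(182,178))):
    d=ld(k)
    q=least_squares(lambda y:proj(g2w((y[0],y[1],.02),g),d)-uv,[.1,-.25]); print('postholder guard',k,q.x)
E
python3 fit2.py
```

```text
[ 0.53373502 -0.00143832  0.03541007]
[[-0.9  3.1]
 [ 1.1  2. ]
 [-0.3 -0.6]
 [-0.5  0.3]
 [ 0.1  0.6]
 [ 0.2  3.1]
 [-0.5  1.6]
 [ 0.6 -0.6]
 [-0.8 -0.4]
 [-0.4 -0.6]]
pin [ 0.50345441 -0.05054111  0.081     ] hinge [ 0.61182773 -0.0026744   0.        ]
postholder guard side0 [ 0.09868847 -0.26154703]
postholder guard scene0 [ 0.11171379 -0.24270869]
```

>>> send_rows([
  {"translation": [0, -0.4, -4.5], "spin": -0.7},
  {"translation": [0, 0, -4.5], "spin": 0},
  {"translation": [0, 0, -3], "spin": 0},
  {"translation": [0, 0, -1.2], "spin": 0},
  {"translation": [0, 0, 0], "spin": 0},
])

```text
time_s: 2.42
tcp_pos: [0.5034, -0.0478, 0.0631]
orientation: [-3.141, -0.0, 1.611]
ft_force: [-0.2, 0.7, -0.9]
opening: 0.392
```

Run:
```python
from h import *
f=grab('wrist','w2.png');b=grab('side','d2.png')
cv2.imwrite('pics/d2c.png',cv2.resize(b['image'][130:250,180:330],None,fx=5,fy=5,interpolation=cv2.INTER_CUBIC))
s=bot.observe(); print(s['time_s'],s['tcp_pos'],s['orientation'],s['ft_force'])
```

```text
2.525 [ 0.50490132 -0.04843675  0.06483574] [3.13943596e+00 4.49717071e-04 1.61056763e+00] [ 0.0629549   0.48427721 -0.78344818]
```

View pics/w2.png

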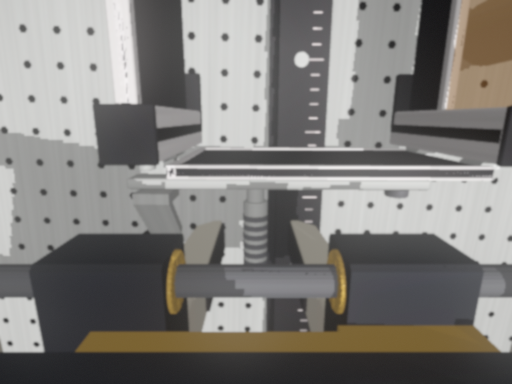

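View pics/d2c.png

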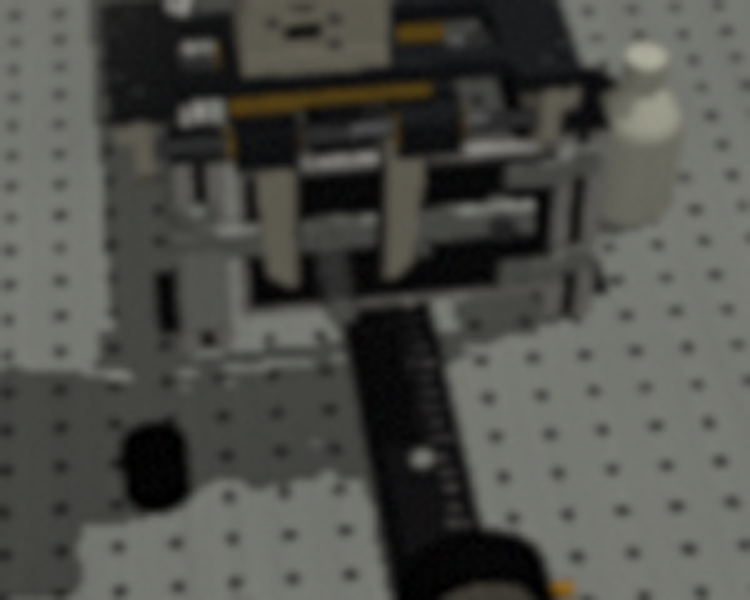

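>>> send_rows([
  {"translation": [0, -0.3, -0.1], "spin": 0},
  {"translation": [0, 0, 0], "spin": 0},
  {"translation": [0, 0, 0], "spin": 0},
  {"translation": [0, 0, 0], "spin": 0},
], fingers=0)

```text
time_s: 3.02
tcp_pos: [0.504, -0.0524, 0.0637]
orientation: [3.142, 0.001, 1.61]
ft_force: [-8.2, -3.3, 18.1]
opening: 0.028
```

>>> send_rows([
  {"translation": [0, 0, 0.4], "spin": 0},
  {"translation": [0, 0, 0.4], "spin": 0},
  {"translation": [0.1, 0, 0.4], "spin": 0},
  {"translation": [0.1, 0, 0.4], "spin": 0},
  {"translation": [0, 0, 0], "spin": 0},
])

```text
time_s: 3.65
tcp_pos: [0.5062, -0.0516, 0.0786]
orientation: [3.141, 0.0, 1.61]
ft_force: [-0.3, 0.2, -0.0]
opening: 0.003
```

Run:
```python
from h import *
f=grab('wrist','w3.png');b=grab('side','d3.png')
cv2.imwrite('pics/d3c.png',cv2.resize(b['image'][130:250,180:330],None,fx=5,fy=5,interpolation=cv2.INTER_CUBIC))
s=bot.observe(); print(s['time_s'],s['tcp_pos'],s['orientation'],s['ft_force'],s['opening'])
```

```text
3.75 [ 0.50585956 -0.05154872  0.07817369] [-3.14157220e+00 -5.26718971e-05  1.60998361e+00] [ 0.43900297 -0.95122304 -0.81426882] 0.007201984829284436
```

View pics/d3c.png

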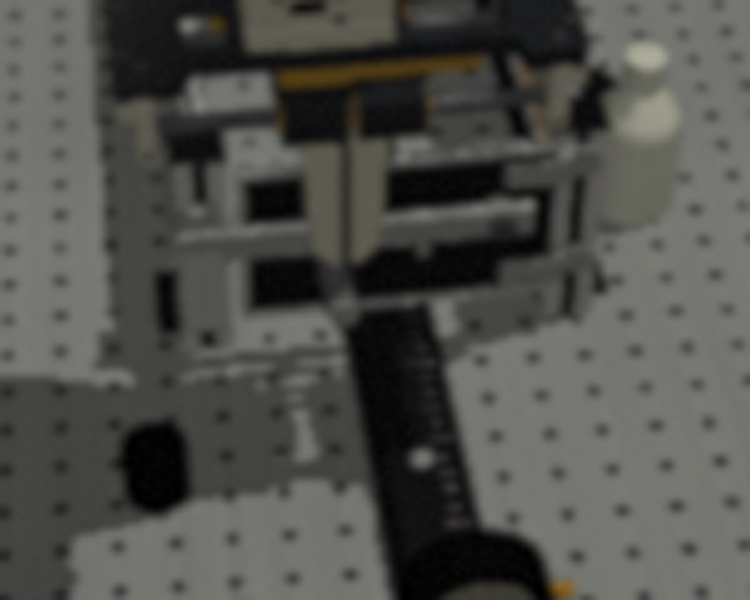

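View pics/w3.png

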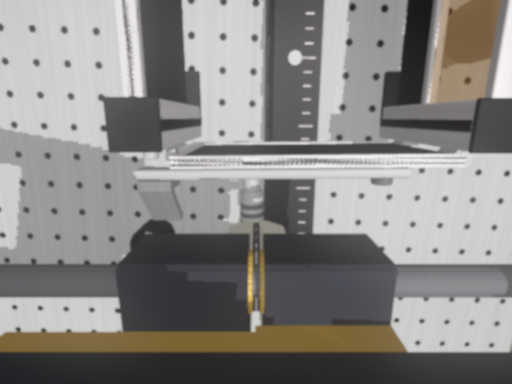

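Run:
```python
from h import *
g=[.53374,-.00144,.0354]
for n,T in(('w2',(.5040,-.048,.0637)),('d2',(.5040,-.048,.0637)),('w3',(.506,-.0516,.078)),('d3',(.506,-.0516,.078))):
    d=ld(n)
    im=d['image'].copy(); o=[130,150] if n[0]=='w' else [170,130]
    im=cv2.resize(im[o[1]:o[1]+150,o[0]:o[0]+200],None,fx=4,fy=4,interpolation=cv2.INTER_CUBIC)
    for p,c in [((-.032,-.018,.081),(0,0,255)),((-.032,-.048,.081),(0,255,0)),((-.032,-.068,.081),(255,0,0))]:
        u=(proj(g2w(p,g),d)-o)*4; cv2.circle(im,tuple(int(x) for x in u),4,c,-1)
    u=(proj(T,d)-o)*4; cv2.circle(im,tuple(int(x) for x in u),4,(0,255,255),-1)
    cv2.imwrite(f'pics/o{n}.png',im)
a=[cv2.imread(f'pics/o{n}.png') for n in('w2','d2','w3','d3')]
cv2.imwrite('pics/oo.png',cv2.resize(cv2.vconcat([cv2.hconcat(a[:2]),cv2.hconcat(a[2:])]),None,fx=.5,fy=.5,interpolation=cv2.INTER_AREA))
```

```text
(no output)
```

View pics/oo.png

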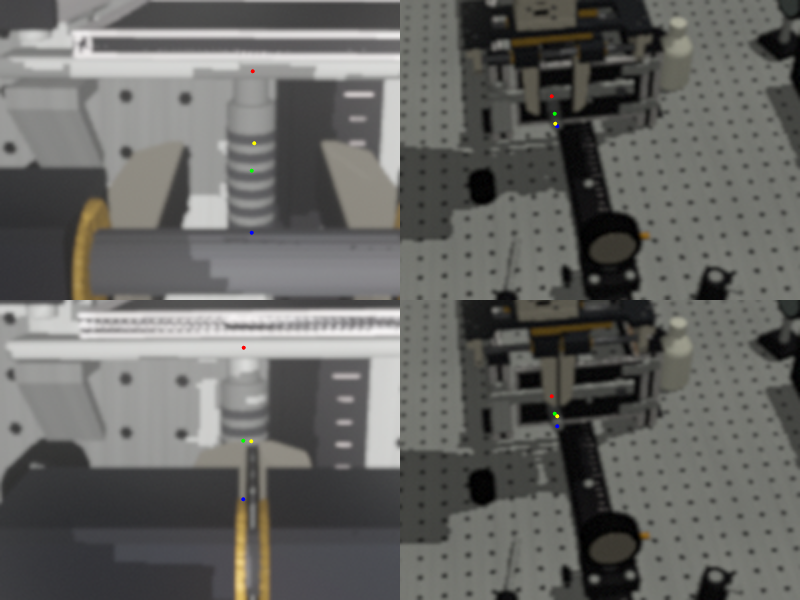

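Run:
```python
from h import *
b=grab('scene','s3.png')
d=ld('s3');g=[.53374,-.00144,.0354]
o=[200,130];im=cv2.resize(b['image'][130:250,200:350],None,fx=5,fy=5,interpolation=cv2.INTER_CUBIC)
print((proj((.506,-.0516,.078),d)-o)*5,(proj(g2w((-.032,-.068,.081),g),d)-o)*5)
cv2.imwrite('pics/s3c.png',im)
d=ld('d3');o=[180,130]
for z in(.078,.083,.088,.093): print(z,(proj((.506,-.0516,z),d)-o)*5,(proj((.506,-.059,z),d)-o)*5)
for p in((-.0875,.0125,.117),(.0875,.0125,.117),(-.075,0,.117),(.022,-.068,.018),(-.022,-.068,.018)):print(p,(proj(g2w(p,g),d)-o)*5)
```

```text
[386.73385885 247.93296344] [364.37453004 218.51296061]
0.078 [343.36660752 291.18506755] [344.92388785 302.5923208 ]
0.083 [343.37999785 282.90272174] [344.9428264  294.30488154]
0.088 [343.39348216 274.56225004] [344.96189859 285.95896212]
0.093 [343.40706143 266.1630384 ] [344.98110584 277.55394134]
(-0.0875, 0.0125, 0.117) [197.41404925 145.55655014]
(0.0875, 0.0125, 0.117) [580.29202437 115.33480595]
(-0.075, 0, 0.117) [227.78965068 161.04520904]
(0.022, -0.068, 0.018) [459.99430975 405.12567292]
(-0.022, -0.068, 0.018) [364.81707416 414.00456339]
```

View pics/s3c.png

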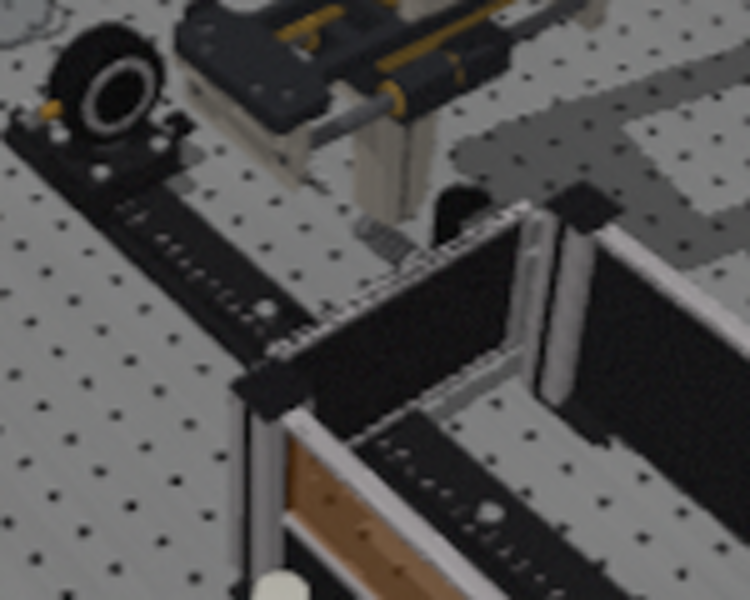

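>>> send_rows([
  {"translation": [-0.2, 0, 0.5], "spin": -0.2},
  {"translation": [0, 0, 0], "spin": 0},
  {"translation": [0, 0, 0], "spin": 0},
  {"translation": [0, 0, 0], "spin": 0},
], fingers=3.6)

```text
time_s: 4.3
tcp_pos: [0.5038, -0.0516, 0.0832]
orientation: [-3.141, -0.0, 1.606]
ft_force: [0.5, -0.2, -0.6]
opening: 0.37
```

>>> send_rows([
  {"translation": [0, 0.1, -1.2], "spin": 0},
  {"translation": [0, 0, -1.2], "spin": 0},
  {"translation": [0, 0, -0.9], "spin": 0},
  {"translation": [0, 0, 0], "spin": 0},
])

```text
time_s: 4.8
tcp_pos: [0.5027, -0.0504, 0.0488]
orientation: [-3.139, -0.001, 1.606]
ft_force: [0.2, -0.3, 0.3]
opening: 0.385
```

>>> send_rows([
  {"translation": [0, 0, 0], "spin": 0},
  {"translation": [0, 0, 0], "spin": 0},
  {"translation": [0, 0, 0], "spin": 0},
  {"translation": [0, 0, 0], "spin": 0},
], fingers=0)

```text
time_s: 5.3
tcp_pos: [0.5036, -0.0508, 0.0506]
orientation: [-3.141, 0.0, 1.607]
ft_force: [-4.0, -1.1, 4.6]
opening: 0.143
```

>>> send_rows([
  {"translation": [0, 0, 0.5], "spin": 0},
  {"translation": [0, 0, 0.5], "spin": 0},
  {"translation": [0.1, 0, 0.5], "spin": 0},
  {"translation": [0.1, 0, 0.4], "spin": 0},
  {"translation": [0, 0, 0], "spin": 0},
])

```text
time_s: 5.92
tcp_pos: [0.5055, -0.0508, 0.0694]
orientation: [-3.141, 0.0, 1.606]
ft_force: [-3.3, -0.3, -2.4]
opening: 0.142
```

Run:
```python
from h import *
b=grab('side','d4.png'); c=grab('wrist','w4.png')
a=cv2.resize(b['image'][130:230,180:310],None,fx=3,fy=3,interpolation=cv2.INTER_CUBIC)
e=cv2.resize(c['image'],(400,300)); cv2.imwrite('pics/d4c.png',cv2.hconcat([a,e]))
s=bot.observe(); print(s['time_s'],s['tcp_pos'],s['orientation'],s['ft_force'],s['opening'])
```

```text
6.025 [ 0.50543817 -0.05074546  0.06910202] [-3.14073904e+00  2.28251503e-04  1.60647192e+00] [-2.88152237 -0.82916137 -2.00941306] 0.14283102666464412
```

View pics/d4c.png

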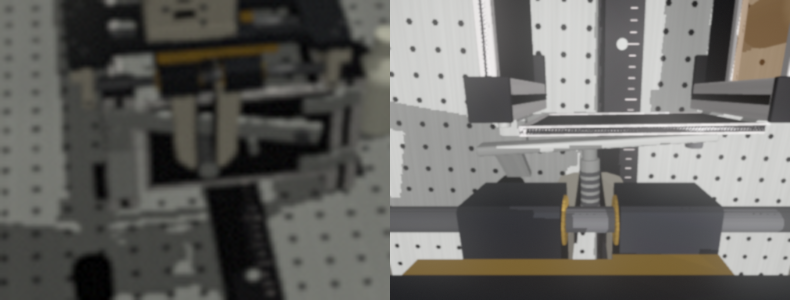

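Run:
```python
import numpy as np
h=np.array([.6118,-.0027]);p=np.array([.5055,-.0508])-h
def R(t):
    t=np.radians(t);return np.array([[np.cos(t),-np.sin(t)],[np.sin(t),np.cos(t)]])
for t in range(0,84,4):
    print(t,((R(t+4)@p-R(t)@p)*100).round(2),(h+R(t+4)@p).round(4))
```

```text
0 [ 0.36 -0.73] [ 0.5091 -0.0581]
4 [ 0.41 -0.7 ] [ 0.5132 -0.0651]
8 [ 0.46 -0.67] [ 0.5178 -0.0718]
12 [ 0.51 -0.64] [ 0.5229 -0.0782]
16 [ 0.55 -0.6 ] [ 0.5284 -0.0843]
20 [ 0.59 -0.56] [ 0.5343 -0.0899]
24 [ 0.63 -0.52] [ 0.5405 -0.0951]
28 [ 0.66 -0.47] [ 0.5471 -0.0998]
32 [ 0.69 -0.43] [ 0.5541 -0.1041]
36 [ 0.72 -0.38] [ 0.5613 -0.1079]
40 [ 0.75 -0.33] [ 0.5687 -0.1111]
44 [ 0.77 -0.27] [ 0.5764 -0.1139]
48 [ 0.78 -0.22] [ 0.5843 -0.1161]
52 [ 0.8  -0.16] [ 0.5922 -0.1177]
56 [ 0.81 -0.11] [ 0.6003 -0.1188]
60 [ 0.81 -0.05] [ 0.6084 -0.1193]
64 [0.81 0.  ] [ 0.6166 -0.1193]
68 [0.81 0.06] [ 0.6247 -0.1187]
72 [0.81 0.12] [ 0.6328 -0.1175]
76 [0.8  0.17] [ 0.6407 -0.1157]
80 [0.78 0.23] [ 0.6485 -0.1134]
```

>>> send_rows([
  {"translation": [0.36, -0.73, 0], "spin": 4},
  {"translation": [0.41, -0.7, 0], "spin": 4},
  {"translation": [0.46, -0.67, 0], "spin": 4},
  {"translation": [0.51, -0.64, 0], "spin": 4},
  {"translation": [0.55, -0.6, 0], "spin": 4},
  {"translation": [0.59, -0.56, 0], "spin": 4},
])

```text
time_s: 6.78
tcp_pos: [0.5346, -0.09, 0.0691]
orientation: [-3.141, 0.0, 2.028]
ft_force: [-1.9, -0.8, -1.8]
opening: 0.14
```

>>> send_rows([
  {"translation": [0.63, -0.52, 0], "spin": 4},
  {"translation": [0.66, -0.47, 0], "spin": 4},
  {"translation": [0.69, -0.43, 0], "spin": 4},
  {"translation": [0.72, -0.38, 0], "spin": 4},
  {"translation": [0.75, -0.33, 0], "spin": 4},
  {"translation": [0.77, -0.27, 0], "spin": 4},
])

```text
time_s: 7.52
tcp_pos: [0.5772, -0.1138, 0.0691]
orientation: [3.141, 0.0, 2.446]
ft_force: [-0.9, 1.1, -2.4]
opening: 0.136
```

Forces are small and the gate follows; continuing.

>>> send_rows([
  {"translation": [0.78, -0.22, 0], "spin": 4},
  {"translation": [0.8, -0.16, 0], "spin": 4},
  {"translation": [0.81, -0.11, 0], "spin": 4},
  {"translation": [0.81, -0.05, 0], "spin": 4},
  {"translation": [0.81, 0, 0], "spin": 4},
  {"translation": [0.81, 0.06, 0], "spin": 4},
  {"translation": [0.81, 0.12, 0], "spin": 4},
  {"translation": [0.8, 0.17, 0], "spin": 4},
  {"translation": [0.78, 0.23, 0], "spin": 4},
  {"translation": [0, 0, 0], "spin": 0},
  {"translation": [0, 0, 0], "spin": 0},
])

```text
time_s: 8.9
tcp_pos: [0.6488, -0.1128, 0.0689]
orientation: [3.141, -0.0, 3.071]
ft_force: [-1.3, 3.4, -3.4]
opening: 0.14
```

Run:
```python
from h import *
b=grab('side','d5.png'); c=grab('wrist','w5.png');a=grab('scene','s5.png')
s=bot.observe(); print(s['time_s'],s['tcp_pos'],s['orientation'],s['ft_force'],s['opening'],s['qpos'])
cv2.imwrite('pics/c5.png',cv2.hconcat([cv2.resize(x['image'][100:340,140:400],(400,369)) for x in (b,a)]))
```

```text
9.05 [ 0.6485984  -0.11286791  0.06898161] [ 3.14104294e+00 -4.56135532e-04  3.07174524e+00] [-1.54948113  3.53866977 -4.3910271 ] 0.14446353498394404 [-2.50422402e-01  3.71417308e-01  1.44093799e+00  4.72510418e-04
  1.32978483e+00 -1.75148410e+00]
```

View pics/c5.png

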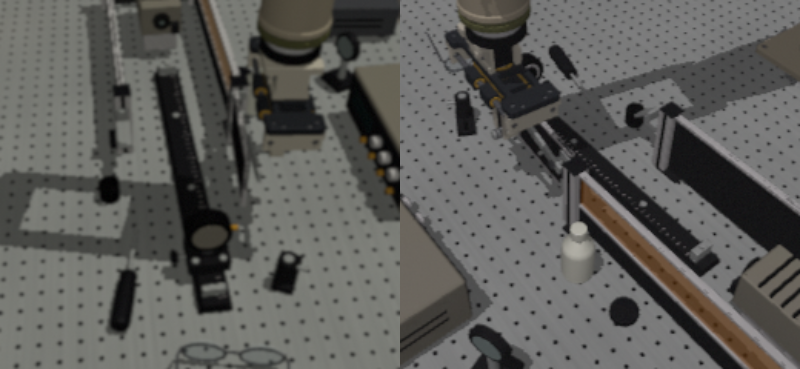

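View pics/w5.png

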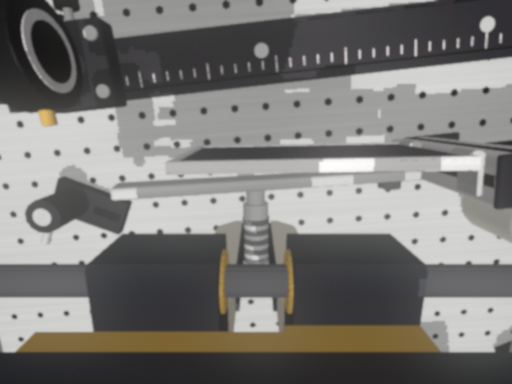

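>>> send_rows([
  {"translation": [0, 0, -0.6], "spin": 0},
  {"translation": [0, 0, -0.6], "spin": 0},
  {"translation": [0, 0, -0.5], "spin": 0},
])

```text
time_s: 9.43
tcp_pos: [0.6497, -0.1142, 0.0526]
orientation: [-3.14, 0.002, 3.072]
ft_force: [0.6, -2.2, 1.3]
opening: 0.144
```

>>> send_rows([
  {"translation": [0, 0, 0], "spin": 0},
  {"translation": [0, 0, 0], "spin": 0},
  {"translation": [0, 0, 0], "spin": 0},
], fingers=3.6)

```text
time_s: 9.8
tcp_pos: [0.6491, -0.1131, 0.0524]
orientation: [3.142, 0.0, 3.073]
ft_force: [0.3, -0.5, 0.2]
opening: 0.378
```

>>> send_rows([
  {"translation": [0, 0, 4], "spin": 0},
  {"translation": [0, 0, 5], "spin": 0},
  {"translation": [0, 0, 4], "spin": 0},
])

```text
time_s: 10.18
tcp_pos: [0.6494, -0.1132, 0.1847]
orientation: [-3.141, 0.002, 3.073]
ft_force: [0.6, -0.3, -0.0]
opening: 0.391
```

Run:
```python
from h import *
c=grab('wrist','w6.png');b=grab('side','d6.png')
s=bot.observe(); print(s['time_s'],s['tcp_pos'],s['orientation'],s['ft_force'],s['opening'])
cv2.imwrite('pics/c6.png',cv2.hconcat([cv2.resize(b['image'][100:340,140:400],(400,369)),cv2.resize(c['image'],(400,369))]))
```

```text
10.275 [ 0.65233969 -0.11387353  0.18958398] [-3.13973119  0.01036753  3.07272677] [-0.39519035 -0.55036478  0.41402287] 0.3858714720669454
```

View pics/c6.png

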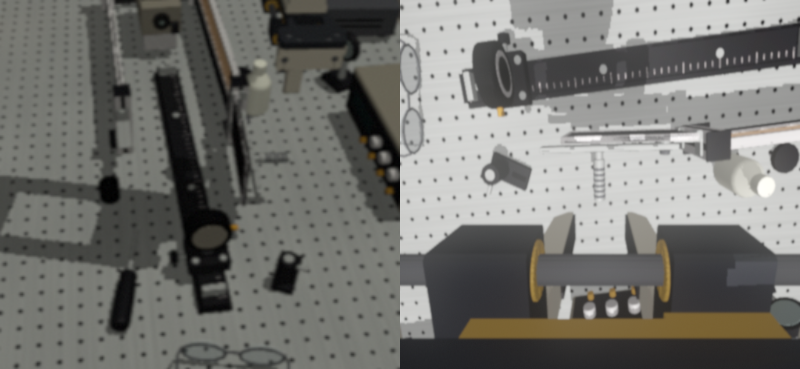

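>>> send_rows([
  {"translation": [-2.7, -4.3, 0], "spin": 1.5},
  {"translation": [-2.7, -4.3, 0], "spin": 1.5},
  {"translation": [-2.7, -4.3, 0], "spin": 1.5},
  {"translation": [-2.6, -4.3, 0], "spin": 1.5},
  {"translation": [0, 0, 0], "spin": 0},
], fingers=0)

```text
time_s: 10.9
tcp_pos: [0.5399, -0.288, 0.1816]
orientation: [-3.141, -0.001, -3.11]
ft_force: [-0.0, 0.3, 0.5]
opening: 0.006
```

Run:
```python
from h import *
c=grab('wrist','w7.png');b=grab('side','d7.png');
s=bot.observe(); print(s['time_s'],s['tcp_pos'],s['orientation'],s['opening'])
cv2.imwrite('pics/c7.png',cv2.hconcat([cv2.resize(b['image'][100:340,140:400],(400,369)),cv2.resize(c['image'],(400,369))]))
```

```text
11.0 [ 0.54169785 -0.28519146  0.18172171] [ 3.14083896e+00 -1.85572004e-04 -3.10751172e+00] 0.003028299508420734
```

View pics/c7.png

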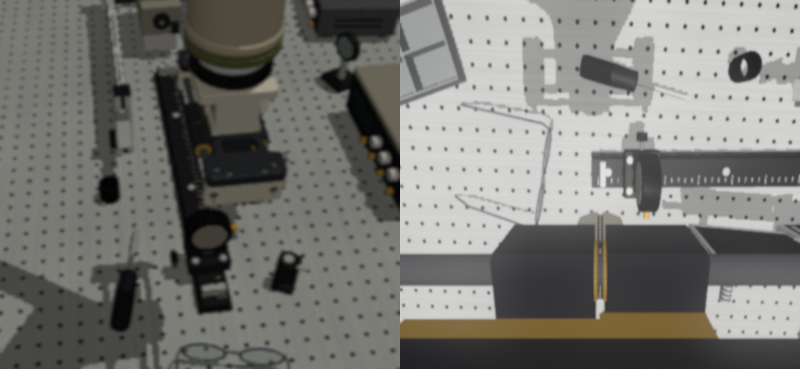

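Run:
```python
from h import *
g=[.53374,-.00144,.0354]; d=ld('w7')
for y in(-.24,-.235,-.229,-.22): print(y,proj(g2w((0,y,.105),g),d), proj(g2w((0,y,.075),g),d))
print(proj(g2w((0,-.3,.018),g),d))
cv2.imwrite('pics/w7c.png',cv2.resize(d['image'][120:260,200:400],None,fx=4,fy=4,interpolation=cv2.INTER_CUBIC))
```

```text
-0.24 [308.96710585 197.97929854] [303.90354053 190.31474178]
-0.235 [314.6007365  197.96173343] [308.99711816 190.29865293]
-0.229 [321.36153784 197.94065391] [315.10977475 190.27934516]
-0.22 [331.50364934 197.9090318 ] [324.2795031  190.25038117]
[244.85469662 179.34227072]
```

View pics/w7c.png

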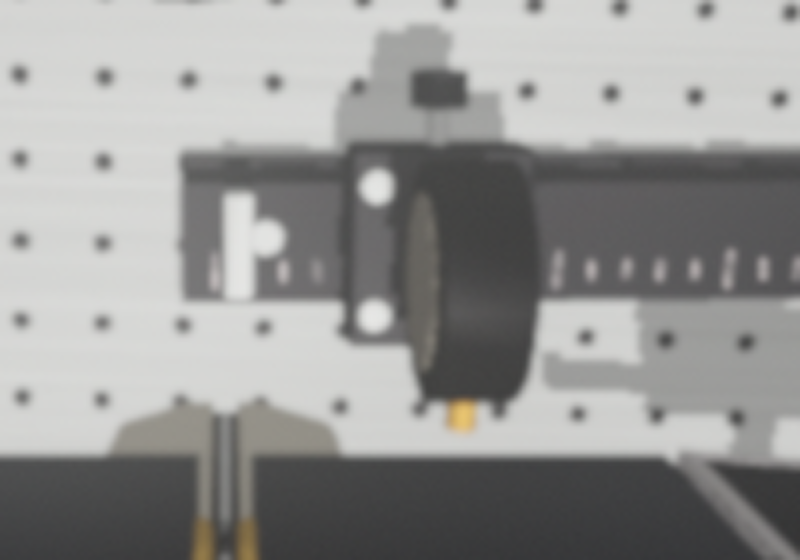

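>>> send_rows([
  {"translation": [0, 0, -4.5], "spin": 0},
  {"translation": [0, 0, -4.5], "spin": 0},
  {"translation": [0.1, 0, -3.4], "spin": 0},
  {"translation": [0, 0.5, 0], "spin": 0},
  {"translation": [0, 1, 0], "spin": 0},
  {"translation": [0, 1, 0], "spin": 0},
  {"translation": [-0.1, 1, 0], "spin": 0},
  {"translation": [0, 1, 0], "spin": 0},
])

```text
time_s: 12.0
tcp_pos: [0.5427, -0.2401, 0.0596]
orientation: [-3.14, 0.002, -3.106]
ft_force: [-0.5, -1.2, 1.6]
opening: 0.006
```

Run:
```python
from h import *
c=grab('wrist','w8.png');b=grab('side','d8.png');
s=bot.observe(); print(s['time_s'],s['tcp_pos'],s['orientation'],s['opening'],s['ft_force'])
cv2.imwrite('pics/c8.png',cv2.hconcat([cv2.resize(b['image'][100:340,140:400],(400,369)),cv2.resize(c['image'],(400,369))]))
```

```text
12.1 [ 0.54214818 -0.23900349  0.05866644] [ 3.14138263e+00  4.27807387e-04 -3.10503238e+00] 0.003074009606706689 [ 0.08710888 -0.17731435 -0.58188069]
```

View pics/c8.png

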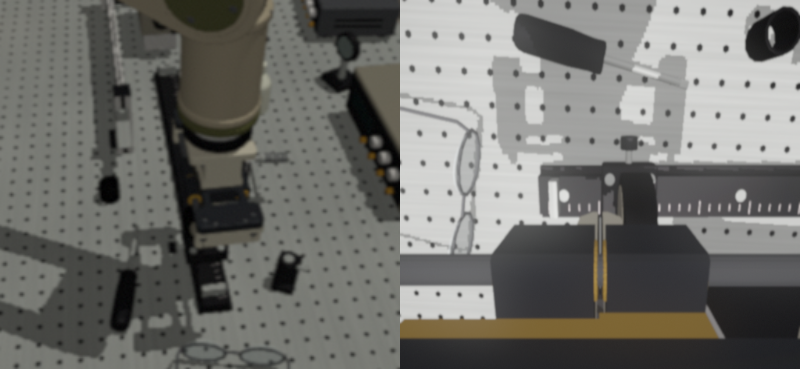

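>>> send_rows([
  {"translation": [-0.05, 1.5, 0], "spin": 0},
  {"translation": [-0.1, 2, 0], "spin": 0},
  {"translation": [-0.1, 2.5, 0], "spin": 0},
  {"translation": [-0.1, 2.5, 0], "spin": 0},
  {"translation": [-0.1, 2.5, 0], "spin": 0},
  {"translation": [-0.1, 2.5, 0], "spin": 0},
])

```text
time_s: 12.85
tcp_pos: [0.5364, -0.1035, 0.0583]
orientation: [-3.142, 0.001, -3.106]
ft_force: [2.4, -1.4, 1.9]
opening: 0.003
```

>>> send_rows([
  {"translation": [-0.1, 2.5, 0], "spin": 0},
  {"translation": [-0.1, 2.5, 0], "spin": 0},
  {"translation": [-0.1, 2.5, 0], "spin": 0},
  {"translation": [-0.1, 2.5, 0], "spin": 0},
  {"translation": [-0.1, 2.5, 0], "spin": 0},
  {"translation": [-0.1, 2.5, 0], "spin": 0},
  {"translation": [-0.05, 1.5, 0], "spin": 0},
])

```text
time_s: 13.72
tcp_pos: [0.5293, 0.0616, 0.0582]
orientation: [3.141, -0.0, -3.105]
ft_force: [2.0, -3.2, 0.8]
opening: 0.003
```

Run:
```python
from h import *
c=grab('wrist','w9.png');b=grab('scene','s9.png');
s=bot.observe(); print(s['time_s'],s['tcp_pos'],s['orientation'],s['opening'],s['ft_force'])
cv2.imwrite('pics/c9.png',cv2.hconcat([cv2.resize(b['image'][100:340,140:400],(400,369)),cv2.resize(c['image'],(400,369))]))
```

```text
13.825 [0.52914034 0.06164909 0.05793023] [ 3.14092218e+00 -9.54577735e-04 -3.10394175e+00] 0.002910216874570039 [-0.04379573 -0.60271007  0.55420642]
```

View pics/c9.png

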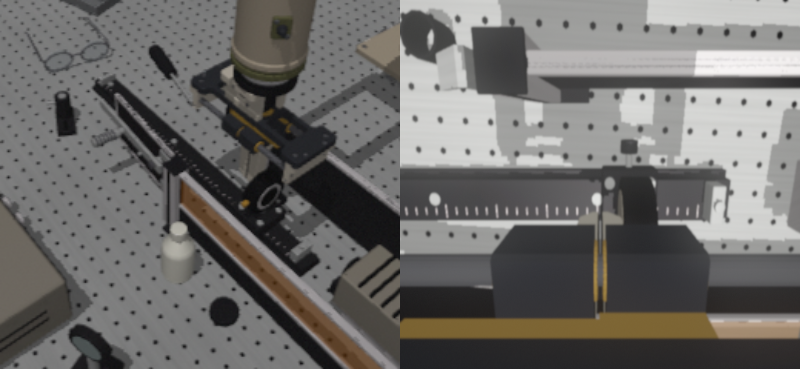

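>>> send_rows([
  {"translation": [-0.05, 1.5, 0], "spin": 0},
  {"translation": [-0.05, 1.5, 0], "spin": 0},
  {"translation": [0, 0.7, 0], "spin": 0},
  {"translation": [0, 0.3, 0], "spin": 0},
])

```text
time_s: 14.32
tcp_pos: [0.5288, 0.1002, 0.058]
orientation: [-3.141, -0.0, -3.105]
ft_force: [-1.1, -0.9, -0.6]
opening: 0.005
```

>>> send_rows([
  {"translation": [0, 0.3, 0], "spin": 0},
  {"translation": [0, 0.3, 0], "spin": 0},
])

```text
time_s: 14.58
tcp_pos: [0.5289, 0.1057, 0.0581]
orientation: [-3.142, -0.0, -3.106]
ft_force: [-0.9, -1.8, -1.3]
opening: 0.003
```

>>> send_rows([
  {"translation": [0, 0.2, 0], "spin": 0},
  {"translation": [0, 0, 0], "spin": 0},
])

```text
time_s: 14.82
tcp_pos: [0.5292, 0.108, 0.0584]
orientation: [3.141, 0.0, -3.106]
ft_force: [0.2, -0.0, -0.6]
opening: 0.007
```

>>> send_rows([
  {"translation": [0, 0.2, 0], "spin": 0},
  {"translation": [0, 0.2, 0], "spin": 0},
])

```text
time_s: 15.08
tcp_pos: [0.5291, 0.1118, 0.0583]
orientation: [-3.142, 0.0, -3.106]
ft_force: [-1.5, -1.3, -0.4]
opening: 0.006
```

>>> send_rows([
  {"translation": [0, 0.2, 0], "spin": 0},
  {"translation": [0, 0, 0], "spin": 0},
])

```text
time_s: 15.32
tcp_pos: [0.529, 0.1123, 0.0583]
orientation: [-3.139, -0.0, -3.106]
ft_force: [-1.3, -8.8, 1.4]
opening: 0.007
```

Run:
```python
from h import *
c=grab('wrist','w10.png')
s=bot.observe(); print(s['time_s'],s['tcp_pos'],s['ft_force'])
cv2.imwrite('pics/c10.png',cv2.resize(c['image'][150:270,200:400],None,fx=4,fy=4,interpolation=cv2.INTER_CUBIC))
```

```text
15.375 [0.52902557 0.11232412 0.05835696] [-2.4503633  -8.29586255  1.37648256]
```

View pics/c10.png

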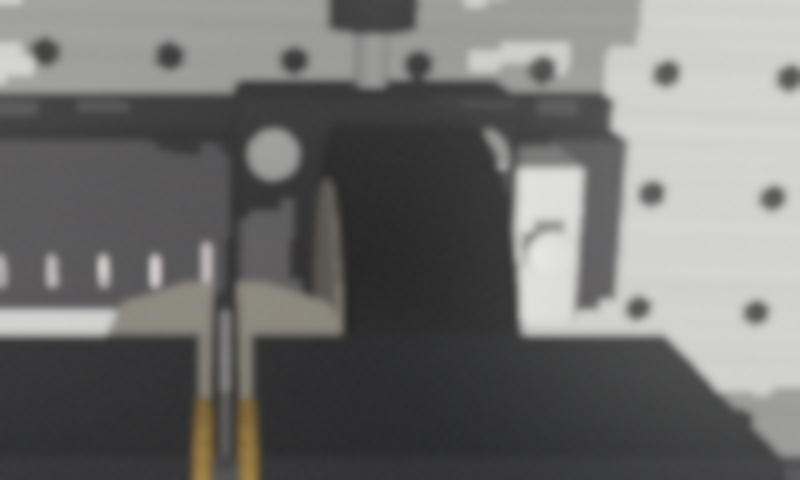

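>>> send_rows([
  {"translation": [0, 0.1, 0], "spin": 0},
  {"translation": [0, 0, 0], "spin": 0},
  {"translation": [0, 0, 0], "spin": 0},
])

```text
time_s: 15.75
tcp_pos: [0.529, 0.1124, 0.0584]
orientation: [-3.138, -0.0, -3.107]
ft_force: [-1.7, -13.3, 1.8]
opening: 0.009
```

>>> send_rows([
  {"translation": [0, -0.5, 0], "spin": 0},
  {"translation": [0, -1, 0], "spin": 0},
  {"translation": [0, -0.5, 4], "spin": 0},
  {"translation": [0, 0, 5], "spin": 0},
  {"translation": [0, 0, 4], "spin": 0},
])

```text
time_s: 16.38
tcp_pos: [0.5293, 0.0946, 0.1904]
orientation: [3.141, 0.002, -3.106]
ft_force: [0.9, 0.2, -0.6]
opening: 0.003
```

Run:
```python
from h import *
c=grab('wrist','w11.png');b=grab('scene','s11.png');grab('side','d11.png')
s=bot.observe(); print(s['time_s'],s['tcp_pos'],s['orientation'],s['ft_force'])
cv2.imwrite('pics/c11.png',cv2.hconcat([cv2.resize(b['image'][100:340,140:400],(400,369)),cv2.resize(c['image'],(400,369))]))
```

```text
16.525 [0.53102425 0.09489382 0.19150437] [ 3.14095378  0.00610334 -3.10588997] [-0.02943826 -0.13788688 -0.70664376]
```

View pics/c11.png

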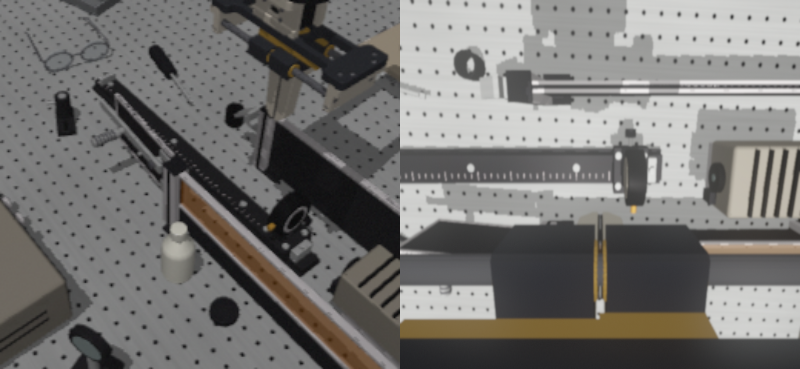

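View pics/d11.png

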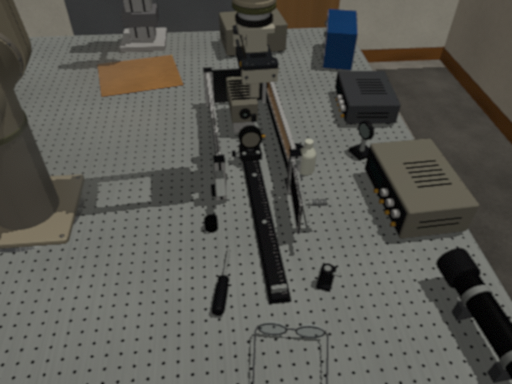

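>>> send_rows([
  {"translation": [3, -4.4, 0], "spin": -1.5},
  {"translation": [3, -4.4, 0], "spin": -1.5},
  {"translation": [3, -4.4, 0], "spin": -1.5},
  {"translation": [3.1, -4.4, 0], "spin": -1.5},
  {"translation": [0, 0, -3], "spin": 0},
  {"translation": [0, 0, -3.5], "spin": 0},
  {"translation": [0, 0, -2.9], "spin": 0},
  {"translation": [0, 0, 0], "spin": 0},
])

```text
time_s: 17.52
tcp_pos: [0.6464, -0.0806, 0.0891]
orientation: [3.14, -0.008, 3.072]
ft_force: [-0.8, -0.6, 0.6]
opening: 0.005
```

Run:
```python
from h import *
c=grab('wrist','w12.png');b=grab('scene','s12.png')
s=bot.observe(); print(s['time_s'],s['tcp_pos'],s['orientation'],s['ft_force'])
cv2.imwrite('pics/c12.png',cv2.hconcat([cv2.resize(b['image'][100:340,140:400],(400,369)),cv2.resize(c['image'],(400,369))]))
h=np.array([.6118,-.0027])
def pos(t,d,a=.077):
    t=np.radians(t+2.03);R=np.array([[np.cos(t),-np.sin(t)],[np.sin(t),np.cos(t)]]); return h+R@np.array([-a,-d])
pr=s['tcp_pos'][:2]
for t,d in [(84,.0095)]+[(t,.0095) for t in range(78,-1,-6)]+[(-1,.0095)]:
    p=pos(t,d); print(t,p.round(4),((p-pr)*100).round(2)); pr=p
```

```text
17.625 [ 0.64956852 -0.08111507  0.09394133] [ 3.14132729e+00 -1.10113194e-03  3.07256631e+00] [-0.44770879 -0.55218858  1.44542612]
84 [ 0.6159 -0.0802] [-3.36  0.09]
78 [ 0.6078 -0.0802] [-0.81 -0.  ]
72 [ 0.5997 -0.0793] [-0.81  0.08]
66 [ 0.5918 -0.0777] [-0.79  0.17]
60 [ 0.5841 -0.0752] [-0.77  0.25]
54 [ 0.5767 -0.0719] [-0.74  0.33]
48 [ 0.5696 -0.0678] [-0.7   0.41]
42 [ 0.563 -0.063] [-0.66  0.48]
36 [ 0.557  -0.0576] [-0.6   0.54]
30 [ 0.5516 -0.0516] [-0.54  0.6 ]
24 [ 0.5468 -0.045 ] [-0.48  0.66]
18 [ 0.5427 -0.038 ] [-0.41  0.7 ]
12 [ 0.5394 -0.0306] [-0.33  0.74]
6 [ 0.5369 -0.0229] [-0.25  0.77]
0 [ 0.5352 -0.0149] [-0.17  0.79]
-1 [ 0.535  -0.0136] [-0.02  0.13]
```

View pics/c12.png

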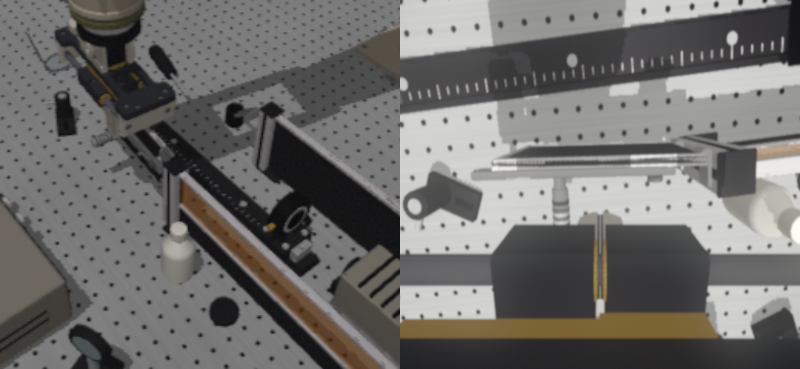

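>>> send_rows([
  {"translation": [-1.2, 0, 0.3], "spin": 0},
  {"translation": [-1.2, 0.1, 0], "spin": 0},
  {"translation": [-0.6, 0, 0], "spin": 0},
  {"translation": [-0.4, 0, 0], "spin": 0},
  {"translation": [-0.8, 0, 0], "spin": -6},
  {"translation": [-0.8, 0.1, 0], "spin": -6},
  {"translation": [-0.8, 0.2, 0], "spin": -6},
])

```text
time_s: 18.5
tcp_pos: [0.5916, -0.0772, 0.0973]
orientation: [3.142, 0.0, 2.755]
ft_force: [-0.3, -0.1, -0.4]
opening: 0.001
```

Run:
```python
from h import *
c=grab('wrist','w13.png');b=grab('side','d13.png')
s=bot.observe(); print(s['time_s'],s['tcp_pos'],s['orientation'],s['ft_force'])
cv2.imwrite('pics/c13.png',cv2.hconcat([cv2.resize(b['image'][100:340,140:400],(400,369)),cv2.resize(c['image'],(400,369))]))
```

```text
18.6 [ 0.59138012 -0.07705364  0.09723044] [-3.14154173e+00 -2.37695462e-04  2.75709743e+00] [-0.01053121 -0.4209076   0.46834119]
```

View pics/c13.png

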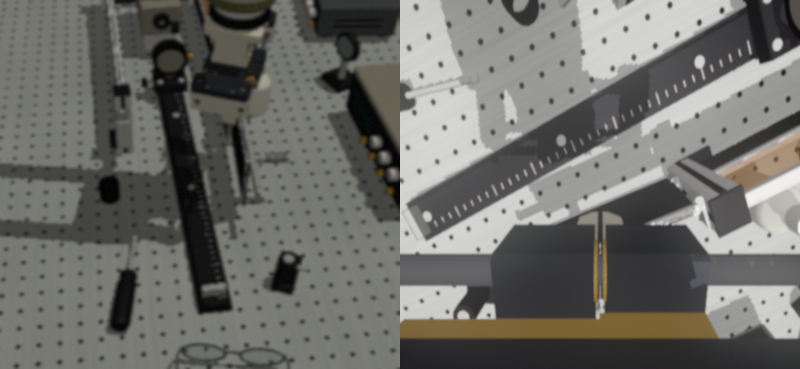

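>>> send_rows([
  {"translation": [0, 0, 2.5], "spin": 0},
  {"translation": [1.9, -0.1, 0], "spin": 6},
  {"translation": [2, -0.1, 0], "spin": 6},
  {"translation": [1.9, -0.1, 0], "spin": 6},
  {"translation": [0, 0, -2.2], "spin": 0},
  {"translation": [0, 0, -2], "spin": 0},
  {"translation": [0, 0, 0], "spin": 0},
])

```text
time_s: 19.48
tcp_pos: [0.6466, -0.0796, 0.076]
orientation: [3.141, -0.007, 3.072]
ft_force: [-1.0, 0.4, -0.1]
opening: 0.004
```

>>> send_rows([
  {"translation": [-1.2, 0, 0], "spin": 0},
  {"translation": [-1.2, 0.1, 0], "spin": 0},
  {"translation": [-0.6, 0, 0], "spin": 0},
  {"translation": [-0.4, 0, 0], "spin": 0},
  {"translation": [-0.8, 0, 0], "spin": -6},
])

```text
time_s: 20.1
tcp_pos: [0.6084, -0.0793, 0.0807]
orientation: [3.142, 0.001, 2.966]
ft_force: [1.1, 0.1, 0.3]
opening: 0.001
```

Run:
```python
from h import *
c=grab('wrist','w14.png');b=grab('side','d14.png')
s=bot.observe(); print(s['time_s'],s['tcp_pos'],s['orientation'],s['ft_force'])
cv2.imwrite('pics/c14.png',cv2.hconcat([cv2.resize(b['image'][100:340,140:400],(400,369)),cv2.resize(c['image'],(400,369))]))
```

```text
20.2 [ 0.60762433 -0.07923046  0.08044426] [-3.14157488e+00  1.27806489e-04  2.96617795e+00] [0.40085709 0.14562387 0.03298921]
```

View pics/c14.png

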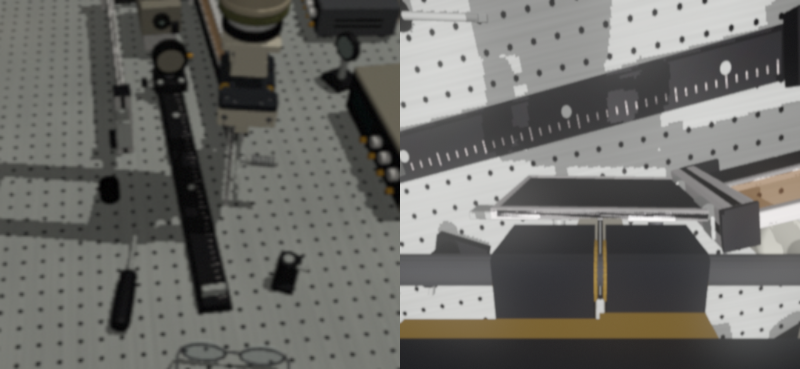

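>>> send_rows([
  {"translation": [-0.81, 0.08, 0], "spin": -6},
  {"translation": [-0.79, 0.17, 0], "spin": -6},
  {"translation": [-0.77, 0.25, 0], "spin": -6},
  {"translation": [-0.74, 0.33, 0], "spin": -6},
  {"translation": [-0.7, 0.41, 0], "spin": -6},
  {"translation": [-0.66, 0.48, 0], "spin": -6},
])

```text
time_s: 20.95
tcp_pos: [0.5635, -0.0624, 0.0806]
orientation: [3.142, 0.001, 2.338]
ft_force: [1.3, -1.7, -0.3]
opening: 0.005
```

>>> send_rows([
  {"translation": [-0.6, 0.54, 0], "spin": -6},
  {"translation": [-0.54, 0.6, 0], "spin": -6},
  {"translation": [-0.48, 0.66, 0], "spin": -6},
  {"translation": [-0.41, 0.7, 0], "spin": -6},
])

```text
time_s: 21.45
tcp_pos: [0.5432, -0.0372, 0.0806]
orientation: [3.141, 0.001, 1.92]
ft_force: [0.6, -1.3, 0.3]
opening: 0.004
```

Run:
```python
from h import *
c=grab('wrist','w15.png');b=grab('scene','s15.png')
s=bot.observe(); print(s['time_s'],s['tcp_pos'],s['orientation'],s['ft_force'])
cv2.imwrite('pics/c15.png',cv2.hconcat([cv2.resize(b['image'][100:340,140:400],(400,369)),cv2.resize(c['image'],(400,369))]))
```

```text
21.55 [ 0.54297435 -0.03656575  0.08041452] [ 3.14140738e+00 -2.21744060e-05  1.92184215e+00] [-0.44546661 -0.42511873 -1.04580491]
```

View pics/c15.png

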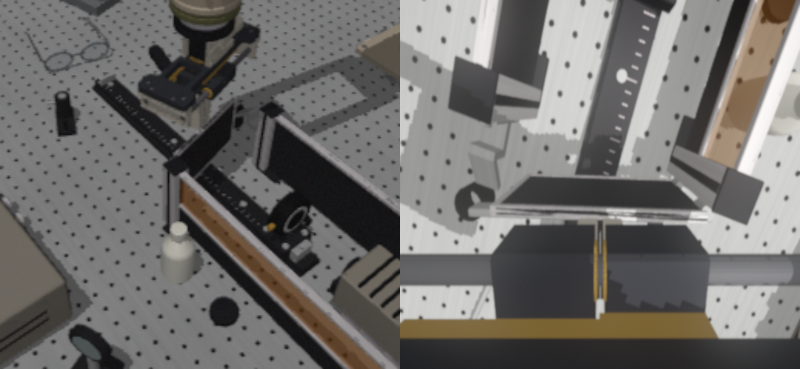

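>>> send_rows([
  {"translation": [-0.17, 0.37, 0], "spin": -3},
  {"translation": [-0.16, 0.37, 0], "spin": -3},
  {"translation": [-0.13, 0.38, 0], "spin": -3},
  {"translation": [-0.12, 0.39, 0], "spin": -3},
])

```text
time_s: 22.05
tcp_pos: [0.5378, -0.0238, 0.0805]
orientation: [3.141, 0.003, 1.713]
ft_force: [2.9, -6.9, -2.1]
opening: 0.002
```

>>> send_rows([
  {"translation": [-0.1, 0.39, 0], "spin": -3},
  {"translation": [-0.07, 0.4, 0], "spin": -3},
])

```text
time_s: 22.3
tcp_pos: [0.536, -0.0162, 0.0805]
orientation: [3.141, 0.004, 1.609]
ft_force: [1.0, -19.5, -2.3]
opening: 0.005
```

Run:
```python
from h import *
c=grab('wrist','w16.png');b=grab('side','d16.png')
s=bot.observe(); print(s['time_s'],s['tcp_pos'],s['orientation'],s['ft_force'])
cv2.imwrite('pics/c16.png',cv2.hconcat([cv2.resize(b['image'][120:240,180:310],(400,369)),cv2.resize(c['image'],(400,369))]))
```

```text
22.4 [ 0.53610173 -0.01634436  0.08058388] [3.14077306 0.00383699 1.60901475] [ 1.71074159 -9.97019536 -1.11321123]
```

View pics/c16.png

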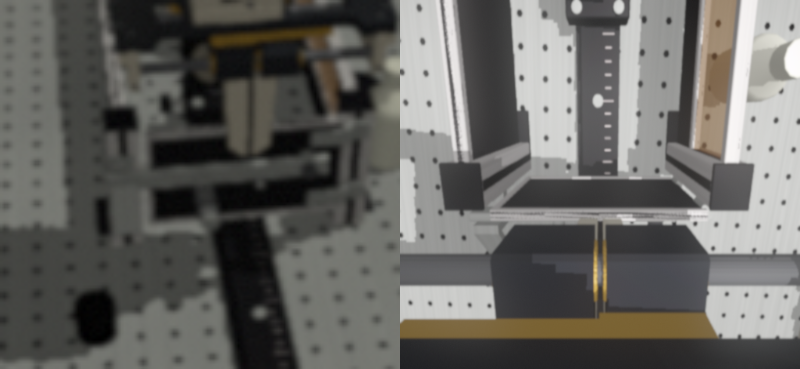

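>>> send_rows([
  {"translation": [0, 0.2, 0], "spin": 0},
  {"translation": [0, 0, 0], "spin": 0},
])

```text
time_s: 22.65
tcp_pos: [0.5361, -0.0163, 0.0806]
orientation: [3.141, 0.007, 1.61]
ft_force: [0.6, -16.7, -0.2]
opening: 0.006
```

>>> send_rows([
  {"translation": [0, 0.2, 0], "spin": 0},
  {"translation": [0, 0, 0], "spin": 0},
])

```text
time_s: 22.9
tcp_pos: [0.5361, -0.0162, 0.0806]
orientation: [3.141, 0.009, 1.609]
ft_force: [0.3, -26.2, -1.0]
opening: 0.01
```

>>> send_rows([
  {"translation": [0, -0.6, 0], "spin": 0},
  {"translation": [0, -1, 0], "spin": 0},
  {"translation": [0, -1, 1], "spin": 0},
  {"translation": [0, 0, 5], "spin": 0},
  {"translation": [0, 0, 5], "spin": 0},
  {"translation": [0, 0, 0], "spin": 0},
])

```text
time_s: 23.65
tcp_pos: [0.5388, -0.0368, 0.1966]
orientation: [3.132, 0.002, 1.607]
ft_force: [0.1, -1.1, 0.3]
opening: 0.002
```

Run:
```python
from h import *
c=grab('wrist','w17.png');b=grab('side','d17.png');a=grab('scene','s17.png')
s=bot.observe(); print(s['time_s'],s['tcp_pos'],s['orientation'],s['ft_force'])
cv2.imwrite('pics/c17.png',cv2.hconcat([cv2.resize(b['image'][130:230,190:310],(400,333),interpolation=cv2.INTER_CUBIC),cv2.resize(b['image']*0+cv2.imread('pics/side0.png'),None,fx=1,fy=1)[130:230,190:310].repeat(1,0) if 0 else cv2.resize(cv2.imread('pics/side0.png')[130:230,190:310],(400,333),interpolation=cv2.INTER_CUBIC)]))
cv2.imwrite('pics/w17c.png',cv2.resize(c['image'][100:250,150:420],None,fx=2.9,fy=2.9,interpolation=cv2.INTER_CUBIC))
```

```text
23.8 [ 0.53512064 -0.03605539  0.18977371] [-3.14097692e+00 -2.21798876e-04  1.60699595e+00] [ 0.11006191  0.47044226 -1.37265684]
```

View pics/c17.png

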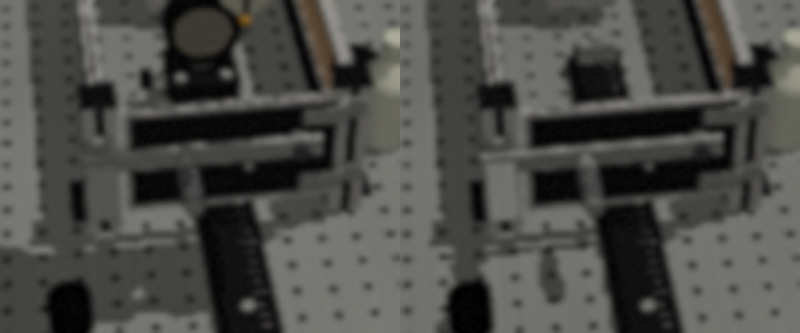

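View pics/w17c.png

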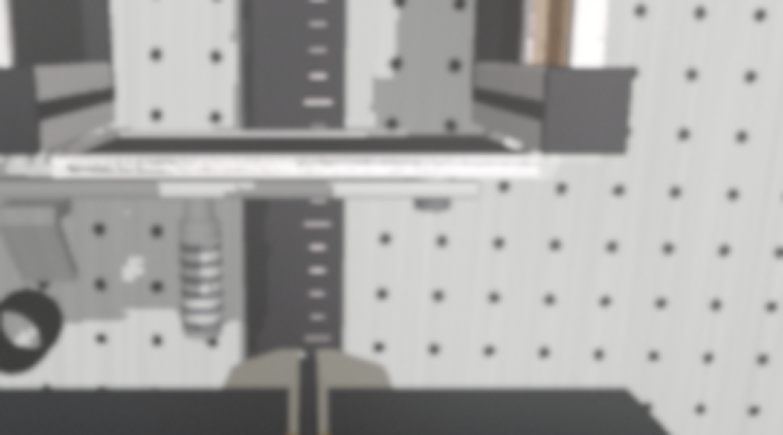

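View pics/s17.png

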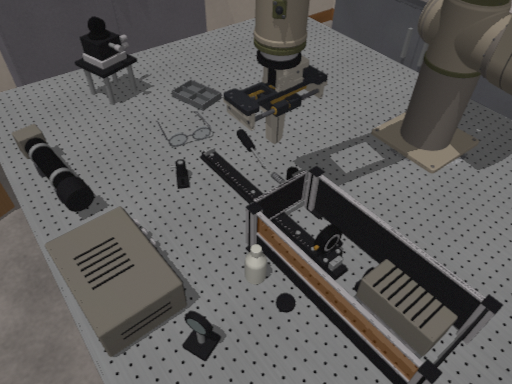

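Run:
```python
from h import *
a=ld('side0')['image'];b=ld('d17')['image']
for nm,(x0,y0,x1,y1) in dict(leaf_top=(228,158,290,172),bar_pin=(220,168,262,196),leftpost=(212,155,226,165)).items():
    t=cv2.cvtColor(a[y0:y1,x0:x1],6).astype(float);u=cv2.cvtColor(b[y0-5:y1+5,x0-5:x1+5],6)
    r=cv2.matchTemplate(cv2.resize(u,None,fx=8,fy=8,interpolation=cv2.INTER_CUBIC),cv2.resize(t.astype('uint8'),None,fx=8,fy=8,interpolation=cv2.INTER_CUBIC),cv2.TM_CCOEFF_NORMED)
    _,m,_,p=cv2.minMaxLoc(r); print(nm,m,p[0]/8-5,p[1]/8-5)
```

```text
leaf_top 0.9637698531150818 0.0 0.125
bar_pin 0.9592028260231018 0.25 0.125
leftpost 0.996881902217865 0.0 0.0
```

Run:
```python
from station import bot
print(bot.close_job()); print(bot.observe()['time_s'])
```

```text
the job is handed in; nothing more can be done
None
the job is handed in; nothing more can be done
```

The detector carriage is in against the inner stop, the gate is shut with the latch bar back in its catch, and I handed the job in at about 24 s. The hand-in gave no verdict.

**What I did:** I gripped the thumb pin, lifted the bar and swung the gate to about 84° (1.47 rad). I let go and pushed the carriage in with shut fingers until it stopped moving, pressing with up to 13 N. Then I pushed the leaf shut until it was solid, with up to 26 N on the fingers, and withdrew the arm.

**Last checks:**
- **Latch and gate:** in the side camera, the leaf and the bar with its pin match the starting picture to within 0.25 pixels, so the bar is level in the catch.
- **Carriage:** the scene picture shows the detector at the inner end of the rail. I did not measure its position again after backing off.
- **Other items:** none look moved by eye; I did not measure them.
- **Robot:** the gripper was clear of everything, with the wrist force near zero.

**What went wrong:** two tries failed because the fingertips appeared to sit about 20 mm higher than the reported TCP. The first grip slipped off the pin, and the first closing pass went over the top of the leaf. Both were corrected by going lower.

The side camera also disagreed with the other two by 2–3 pixels, but this did not affect the result.

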